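# Face up a supply canister in the library display

## Robot

A 6-joint arm with a two-finger parallel gripper is mounted at the origin on the work surface. World frame = base frame: x ahead of the robot, y to its left, z up, the work surface at z = 0. Lengths are in m, angles in rad, forces in N, time in s.
With the tool pointing down it reaches from about 0.375 to 0.75 m from the base axis. Payload 9 kg.
Tool frame: the origin (TCP) lies at the very end of the fingers, on their centre line; the grasp point (between the pads) lies 19 mm behind it; z points along the fingers, y is the line along which they close (so a half turn about z gives the same grasp; the last joint's range is limited). The gripper opens to 85 mm and grips with 20 to 120 N. Pads are 22 mm wide; open, the fingers measure 114 mm over their backs; the gripper's body (76 mm by 85 mm) begins 54 mm behind the grasp point. The pads swing forward as they close: fully open they stand 13 mm farther back than shut.
Start: joints at [-1.483, 0.104, 0.097, 1.564, 0, 1.353], TCP at [0.181, -0.572, 0.231] pointing down, gripper open.
Joint ranges: [-2.99, 2.99], [-0.84, 1.86], [-1.1, 1.16], [-1.84, 2.11], [-1.51, 1.56], [-3.14, 3.14]. Speed limits (rad/s): [2.22, 2.22, 2.57, 3.14, 3.14, 3.14].

## Interface

Orientations are given as a 3x3 rotation matrix whose columns are the frame's x, y, z axes.
In Python, from rig import * gives the robot as it stands. The module is installed in compiled form; this text tells all that it offers.
- The arm moves only by the tool drive_tool, never from a script. Its argument "series" is one flat list of numbers, 4 for each row, row after row: the shift along the tool's x, y, z in m, then the turn about the tool's z in degrees. A call has 1 to 20 rows; each row is the pose to reach, as a shift and turn from the pose commanded when the call began, along the tool's axes at that moment; what a row does not reach only later rows make up. A row lasts 1/12 s, in which the tool goes at most 41.7 mm and 7.16 degrees, less where a joint would pass 70% of its speed; a pose out of reach is approached as far as the arm can. A call with a gripper value outside its range is refused whole. "hand" is the finger opening in m, from 0 to 0.0854, set as the call begins (left out, the last holds). The fingers move at their own pace and stop on an object; "squeeze" is the grip in N (left out, the last holds). Time passes only in rows, so rows that repeat a pose let the fingers close. It gives the time, the measured TCP pose, the force, the opening and the grip force at its end, in the units of the state.
- get_obs(): the state, without advancing time (a new reading comes with each control period).
- camera(name): name is "side" or "top"; returns the picture (420x560x3 uint8, blue, green, red); there is no depth.
- camera_params(name): a dict with "fx", "fy", "cx", "cy" (pixels), "cam_to_world" (4x4, takes a point from camera to world coordinates). Camera axes: x right, y down, z forward; pixel columns grow to the right and rows downward; lengths in m; the calibration is good to about 2 mm. A picture is of the moment at which its call begins. camera_params takes no time and is no camera call.
- close_job(): hands the job in; it is judged then, once.
The state is a dict: "clock": time; "q": joint angles; "joint_vel": joint speeds; "effort": joint torques, N m; "tool_pos": TCP position; "orientation": TCP orientation; "contact_force": force on the tool from outside, world axes, zero at the start; "torque": the same for the moment, N m; "grip_width": opening from 0.0 (shut) to 1.0 (fully open); "gripper_force": force on a finger pad.
Only numpy, scipy, OpenCV 4.12 (cv2) and the standard library are available. Lean on these libraries where they do the work, as an engineer would, in place of code of your own. Each camera call takes 0.05 s, during which the arm holds its last target. There are 200 camera calls.

## Task

Push the green canister home into its corner, against the back wall and the divider, and roll it there by the edge of its lid with a fingertip until its label looks squarely out of the open front of the display. Then slide the blue bookend up snug and square against it, leaving the canister home and its label facing front. Be gentle and slow, since the thin tin dents, and leave everything else as it stands.

Things in the scene. Friction and masses are not known exactly. Their poses are not given: they have to be found in the camera images.
- display: Fixed maple display shelf, 680 mm long (y), 200 deep (x). Origin: middle of the underside. +x points out of its open front, away from the robot; +y to the robot's left. Deck at z 30, its front edge at x 100. On the deck, screwed down, stands a corner fence of darker wood: a back wall along y and a divider along x, both with their tops at z 128.
- home (a point): Point on the deck about where the canister's axis is when home (display x -35, y -65, z 30). The corner fence is adjustable and may stand up to 5 mm off this in x and y: home is where the canister touches both walls, so find it by feel, at 15 mm/s or slower (a faster stop dents the tin). Nominally the back wall's face is at x -80, y -120 to -40, and the divider's face at y -110, x -80 to -2.
- canister: Green tin, 90 mm across, 120 high, under 1 kg. Origin: centre of underside; +x points out through the middle of its white label; a white strip on the black lid runs to the rim above the label. Lid: ribbed rubber, 92 diameter, top 20 mm; the fence ends just below it. Starts 10 to 34 mm off both walls, label 65 to 180 degrees from the front. Dents above 25 N, also by a knock.
- canister_lid (a point): Middle of the top of the green canister's lid, 120 above its underside. The lid's edge is where a fingertip bites: pressed towards the corner with 5 to 12 N and carried round the edge, it turns the canister without slipping; tin on wood slides easily (friction about 0.2). Carry it from the corner's oppopoint side towards either wall; pushed out of the corner the canister does not turn.
- canister_label (a point): Middle of the green canister's white label, on its side (radius 45), 48 above its underside.
- bookend: Loose steel bookend, 0.45 kg: plate 90 wide (its x), 3 thick, 128 high with an arch slot 22 wide below z 75; weighted foot plate 110 long, 4 thick, towards its +y. Origin: underside, middle of the plate's flat face, which looks to -y, to the canister. Starts 80 to 140 mm from the canister's home side, yawed up to 9 degrees. Snug when that face touches the canister.
- bookend_push (a point): Point on the back (+y side) of the bookend's upright plate, on its centre line, 85 above its underside: where to push it.
- red_canister: Another canister of the same size, red, in the next bay beyond the divider (-y); leave it. Origin: centre of the underside.
- book_a: Yellow book upright on the deck at the +y end, 140 x 34 x 200 mm; leave it. Origin: centre of the underside.
- book_b: Blue book upright at the -y end, 140 x 30 x 205 mm; leave it. Origin: centre of the underside.
- book_c: Orange book upright beside the blue one, 140 x 36 x 185 mm; leave it. Origin: centre of the underside.
- date_stamp: Date stamp with a wooden handle standing on the desk, 45 x 30 x 96 mm; leave it. Origin: centre of the underside.
- ink_pad: Ink pad on the desk, 75 x 115 x 18 mm; leave it. Origin: centre of the underside.
Things that resemble listed ones, but are neither listed nor needed, are in the scene too. Leave any purple or yellow look-alike of the canister alone. Leave any pink or purple look-alike of the bookend alone.

How it is judged:
By the outcome, as a careful person would: the job done as asked, in the order asked, and still so for the second after the job is handed in, with the robot touching nothing.
It also fails if it takes over 72 s, if anything falls off the work surface, if the arm or the gripper's body presses on something with over 40 N, if the wrist force passes 120 N, or if a joint passes its speed limit or range.

## Working session

There is one attempt and no reset: what is moved stays moved. The work goes in short steps, Python scripts to look and compute and a tool call to move; the robot and the scene stay as the last step left them, time stands still between calls to the robot, and variables do not carry over. Pictures are saved under pics/ and viewed, at most 10 in all, crops included, and the job is handed in when it is done.

Besides the shell and the picture viewer there is one more tool, called after ">>>" as name(argument=value, ...), one argument or row to a line, values as JSON. drive_tool: Moves the arm, as the interface text tells. Its arguments: {"type":"object","properties":{"series":{"type":"array"},"hand":{"type":"number"},"squeeze":{"type":"number"}},"required":["series"]}

```bash
mkdir -p pics
python3 - <<'E'
from rig import *
import cv2,numpy as np
for n in("top","side"):
    cv2.imwrite(f"pics/{n}0.png",camera(n)); p=camera_params(n); print(n,p["fx"],p["fy"],p["cx"],p["cy"]); print(np.round(p["cam_to_world"],4))
o=get_obs(); print(o)
E
```

```text
top 460.5805949984831 460.5805949984831 284.44109093115475 212.05164499308523
[[-0.0143 -0.9978  0.0644  0.4023]
 [-0.9998  0.0154  0.0161  0.1271]
 [-0.017  -0.0641 -0.9978  1.5114]
 [ 0.      0.      0.      1.    ]]
side 504.3779559946765 504.3779559946765 281.87510518151646 214.69286837396433
[[-0.5856 -0.6784  0.4437 -0.1058]
 [-0.8104  0.4791 -0.3371  0.6046]
 [ 0.0161 -0.5569 -0.8304  1.2236]
 [ 0.      0.      0.      1.    ]]
{'clock': 0.1, 'q': array([-1.48266538e+00,  1.04648738e-01,  9.65561365e-02,  1.56388177e+00,
        2.81321941e-05,  1.35311508e+00]), 'joint_vel': array([ 0.00234448, -0.00118137,  0.0036146 , -0.00055771,  0.00100344,
       -0.00079616]), 'effort': array([ 5.43427072e-03, -5.58211434e+01,  5.04719639e+01,  1.30515880e-02,
       -1.72373429e-04, -1.44439980e-05]), 'tool_pos': array([ 0.18064307, -0.57186129,  0.23059972]), 'orientation': array([[ 9.53602757e-01,  3.01067726e-01, -7.56648837e-05],
       [ 3.01067604e-01, -9.53602074e-01,  1.17594934e-03],
       [ 2.81886203e-04, -1.14416877e-03, -9.99999306e-01]]), 'contact_force': array([-0.16285728, -0.05980309, -0.25565496]), 'torque': array([-0.02456775,  0.02565837,  0.00943128]), 'gripper_force': 0.0, 'grip_width': 1.0027677524786698}
```

View pics/top0.png

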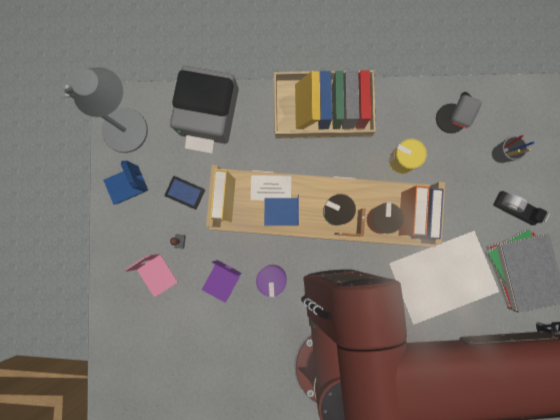

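View pics/side0.png

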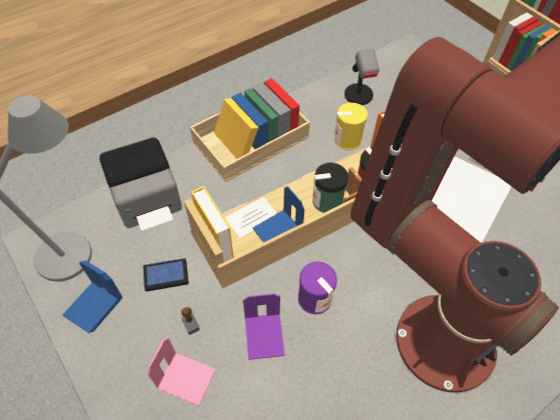

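Candidates for the canister: the dark-lidded one at (339,209) in the display beside the corner fence shows green in the side view. Red is at (386,218), and purple (271,281) and yellow (411,154) are look-alikes. Candidates for the bookend: blue on the deck at (282,211), which fits the description. The blue one at (125,185) is on the desk, and the pink and purple ones are look-alikes. I'll confirm both in one enlarged crop.

Run:
```python
import cv2,numpy as np
a=cv2.imread("pics/top0.png")[165:250,205:450]
b=cv2.imread("pics/side0.png")[150:250,180:400]
a=cv2.resize(a,None,fx=3.2,fy=3.2,interpolation=cv2.INTER_CUBIC)
b=cv2.resize(b,None,fx=3.2,fy=3.2,interpolation=cv2.INTER_CUBIC)
w=784;c=np.zeros((a.shape[0]+b.shape[0],w,3),np.uint8);c[:a.shape[0],:a.shape[1]]=a;c[a.shape[0]:,:b.shape[1]]=b
c=cv2.convertScaleAbs(c,alpha=1.6);print(c.shape)
cv2.imwrite("pics/crop0.png",c)
```

```text
(592, 784, 3)
```

View pics/crop0.png

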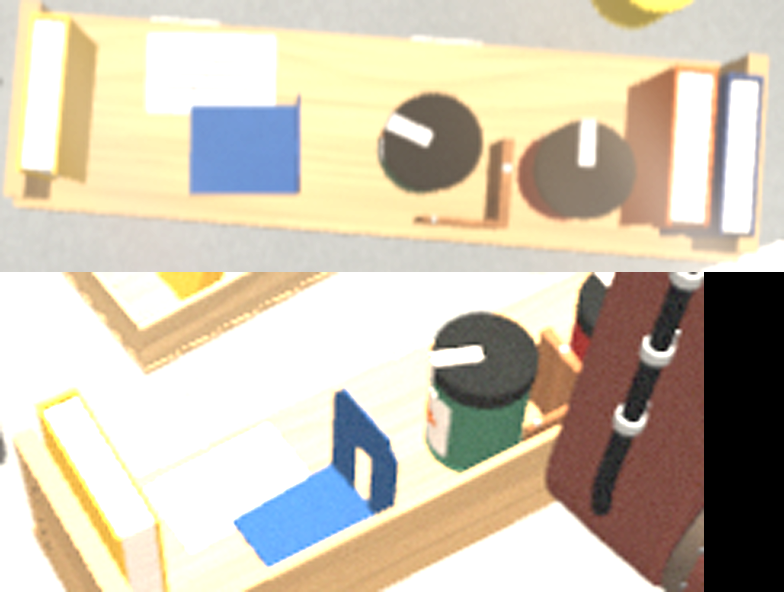

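The crop confirms the pair: the green tin with the white lid strip at about (332,205), standing inside the dark fence, and the blue bookend on the deck with its plate at about x=298 px and its foot towards +y. Next I'll measure them.

```bash
cat > h.py <<'E'
import cv2,numpy as np
from rig import *
def ray(n,uv,z):
    p=camera_params(n);T=np.array(p["cam_to_world"]);uv=np.atleast_2d(uv).astype(float)
    d=np.c_[(uv[:,0]-p["cx"])/p["fx"],(uv[:,1]-p["cy"])/p["fy"],np.ones(len(uv))]@T[:3,:3].T
    return T[:3,3]+d*((z-T[2,3])/d[:,2])[:,None]
def px(n,P):
    p=camera_params(n);T=np.array(p["cam_to_world"]);c=(np.atleast_2d(P)-T[:3,3])@T[:3,:3]
    return np.c_[c[:,0]/c[:,2]*p["fx"]+p["cx"],c[:,1]/c[:,2]*p["fy"]+p["cy"]]
def st(o=None):
    o=o or get_obs();R=o["orientation"]
    print("t%.2f"%o["clock"],"tcp",np.round(o["tool_pos"]*1e3,1),"yaw%.1f"%np.degrees(np.arctan2(R[1,0],R[0,0])),"F",np.round(o["contact_force"],1),"w%.2f"%o["grip_width"]);return o
E
python3 - <<'E'
from h import *
im=cv2.imread("pics/top0.png");hsv=cv2.cvtColor(im,cv2.COLOR_BGR2HSV)
wood=((hsv[...,1]>70)&(hsv[...,0]>8)&(hsv[...,0]<28)&(hsv[...,2]>80))
fr=[];bk=[]
for u in range(225,430):
    r=np.where(wood[160:255,u])[0]+160
    if len(r)>5: fr.append((u,r.min()-.5));bk.append((u,r.max()+.5))
for nm,l in(("front",fr),("back",bk)):
    P=ray("top",l,.03)[:,:2];
    for _ in range(6):
        c=np.polyfit(P[:,1],P[:,0],1);e=P[:,0]-np.polyval(c,P[:,1]);P=P[abs(e)<max(.003,1.5*e.std()*0+.003)] if _ else P[abs(e)<.02]
    print(nm,c,"yaw",np.degrees(np.arctan(-c[0])),len(P))
# lid
def lid(im,c):
    v=im.max(2).astype(int)
    yy,xx=np.mgrid[:im.shape[0],:im.shape[1]]
    disc=np.hypot(xx-c[0],yy-c[1])<22
    dark=(v<60)&disc
    k=cv2.connectedComponents(dark.astype(np.uint8))[1]
    return dark,disc
dark,disc=lid(im,(339,209))
cs=max(cv2.findContours(dark.astype(np.uint8),cv2.RETR_EXTERNAL,cv2.CHAIN_APPROX_NONE)[0],key=cv2.contourArea)
print("hull circ",cv2.minEnclosingCircle(cs),cv2.fitEllipse(cv2.convexHull(cs)))
b=im[150:260,200:450]; 
c=cv2.resize(im[175:250,310:410],None,fx=8,fy=8,interpolation=cv2.INTER_CUBIC)
cv2.imwrite("pics/z.png",cv2.convertScaleAbs(c,alpha=1.5))
# blue bookend
bl=((hsv[...,0]>100)&(hsv[...,0]<125)&(hsv[...,1]>120));m=np.zeros_like(bl);m[185:240,250:310]=bl[185:240,250:310]
ys,xs=np.where(m);pts=np.c_[xs,ys].astype(np.float32);print("bookend",cv2.minAreaRect(pts),xs.min(),xs.max(),ys.min(),ys.max())
for r in range(ys.min(),ys.max()+1,2): x=xs[ys==r];print(r,x.min(),x.max(),end="; ")
print(im[190:228:6,290:304].max(2))
E
```

```text
front [0.09449434 0.60861062] yaw -5.398098104176569 124
back [0.0927703  0.41019112] yaw -5.300176272559471 195Traceback (most recent call last):
  File "<stdin>", line 22, in <module>
ValueError: max() iterable argument is empty
```

Run:
```python
from h import *
im=cv2.imread("pics/top0.png");hsv=cv2.cvtColor(im,cv2.COLOR_BGR2HSV)
c=cv2.resize(im[180:245,315:395],None,fx=9,fy=9,interpolation=cv2.INTER_CUBIC)
cv2.imwrite("pics/z.png",cv2.convertScaleAbs(c,alpha=1.5))
print(im[209,315:372].tolist())
bl=((hsv[...,0]>100)&(hsv[...,0]<125)&(hsv[...,1]>120));m=np.zeros_like(bl);m[185:240,250:310]=bl[185:240,250:310]
ys,xs=np.where(m);pts=np.c_[xs,ys].astype(np.float32);print("bookend",cv2.minAreaRect(pts))
for r in range(ys.min(),ys.max()+1,2): x=xs[ys==r];print(r,x.min(),x.max(),end="; ")
print(im[192:228:6,290:304].max(2))
```

```text
[[116, 155, 182], [115, 155, 181], [115, 154, 181], [116, 155, 182], [115, 154, 181], [115, 154, 181], [115, 154, 180], [111, 148, 174], [91, 107, 117], [104, 111, 119], [61, 68, 74], [51, 58, 64], [52, 59, 65], [50, 58, 64], [50, 57, 64], [51, 58, 64], [52, 59, 65], [56, 63, 70], [71, 78, 84], [96, 104, 111], [133, 141, 149], [157, 166, 174], [171, 180, 188], [165, 174, 182], [97, 105, 112], [56, 64, 70], [51, 60, 66], [52, 61, 67], [51, 60, 67], [53, 61, 67], [52, 60, 67], [53, 61, 68], [52, 61, 68], [52, 61, 69], [53, 61, 69], [54, 63, 70], [53, 62, 70], [53, 63, 70], [54, 64, 71], [54, 65, 73], [69, 89, 106], [111, 150, 176], [113, 152, 179], [103, 139, 166], [93, 127, 152], [76, 103, 127], [66, 89, 113], [73, 101, 135], [82, 114, 153], [84, 117, 155], [94, 130, 164], [114, 154, 180], [117, 156, 182], [117, 156, 183], [116, 155, 182], [107, 143, 174], [81, 105, 142]]
bookend ((286.0, 219.0), (20.0, 8.0), -0.0)
215 289 289; Traceback (most recent call last):
  File "<stdin>", line 8, in <module>
    return umr_minimum(a, axis, None, out, keepdims, initial, where)
ValueError: zero-size array to reduction operation minimum which has no identity
```

View pics/z.png

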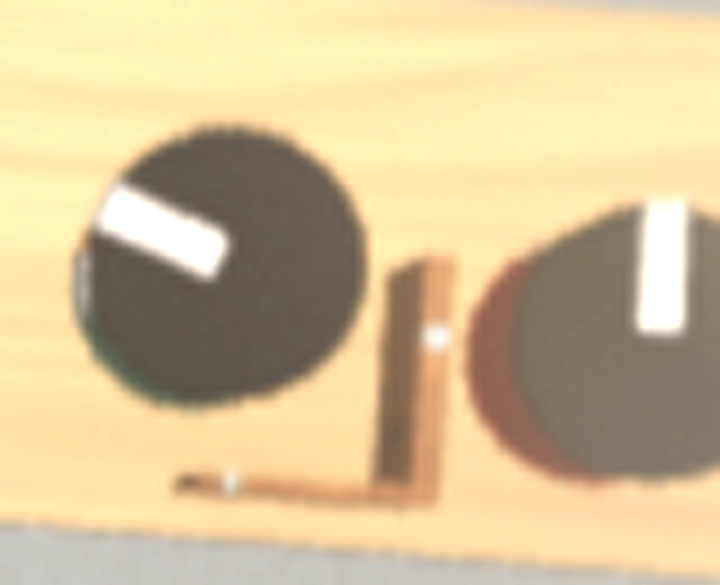

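The zoom shows the fence clearly: the divider's top inner edge runs from (424,262) to (410,482) and the back wall is at about y=480. The strip's outer end is (108,203) and its inner end (222,257). All of these are zoomed pixels.

Run:
```python
from h import *
from scipy.optimize import least_squares
im=cv2.imread("pics/top0.png");b=im.astype(float)
Z=lambda x,y:((x+.5)/9-.5+315,(y+.5)/9-.5+180)
yaw=np.radians(-5.35);ex=np.array([np.cos(yaw),np.sin(yaw)]);ey=np.array([-ex[1],ex[0]])
d=ray("top",[Z(424,262),Z(410,482)],.128)[:,:2];w=ray("top",[Z(190,474),Z(385,485)],.128)[:,:2]
f=ray("top",[Z(390,270),Z(374,485)],.03)[:,:2]
print("divider top",d,"base",f,"wall",w)
v=d[1]-d[0];print("div ang",np.degrees(np.arctan2(-v[1],-v[0])),"wall ang",np.degrees(np.arctan2(*(w[0]-w[1])[::-1]))-90)
print("div y'",d@ey,f@ey,"wall x'",w@ex)
# strip
s=ray("top",[Z(108,203),Z(222,257)],.15)[:,:2];v=s[0]-s[1];print("strip",s,"ang",np.degrees(np.arctan2(v[1],v[0])))
# lid circle: radial edge search using green chan
g=cv2.GaussianBlur(im[...,2],(3,3),0).astype(np.float32)
c0=ray("top",[Z(227,266)],.15)[0]
E=[]
for a in np.radians(np.arange(-125,41,4)):
    rr=np.arange(.035,.058,.0005);P=np.c_[c0[0]+rr*np.cos(a),c0[1]+rr*np.sin(a),np.full(len(rr),.15)]
    q=px("top",P).astype(np.float32);val=cv2.remap(g,q[:,:1],q[:,1:],cv2.INTER_LINEAR).ravel()
    i=np.argmax(val>115); 
    if i: E.append(P[i,:2])
E=np.array(E);r=least_squares(lambda p:np.hypot(*(E-p[:2]).T)-p[2],[c0[0],c0[1],.046],loss="soft_l1",f_scale=.001);r2=least_squares(lambda p:np.hypot(*(E-p[:2]).T)-.046,c0[:2],loss="soft_l1",f_scale=.001)
C=r2.x;print("lid",r.x,C,"disp frame",C@ex,C@ey)
print("gap div",C@ey-(d@ey).mean()-.045,"gap wall",C@ex-(w@ex).mean()-.045)
print("display front/back x'",.6086*ex[0],.4102*ex[0])
# bookend & its colours
print(im[212,262:303].tolist())
c=cv2.resize(im[188:232,258:308],None,fx=9,fy=9,interpolation=cv2.INTER_CUBIC)
s=cv2.imread("pics/side0.png")[180:250,245:315]
s=cv2.resize(s,None,fx=5,fy=5,interpolation=cv2.INTER_CUBIC)
o=np.zeros((400,800,3),np.uint8);o[:396,:450]=c;o[:350,450:800]=s;cv2.imwrite("pics/bk.png",cv2.convertScaleAbs(o,alpha=1.6))
```

```text
divider top [[ 0.49812439 -0.08269281]
 [ 0.42486879 -0.07621099]] base [[ 0.50223852 -0.0853675 ]
 [ 0.42559001 -0.07779988]] wall [[ 0.42860025 -0.00324149]
 [ 0.42399381 -0.06789474]]
div ang -5.056485261038657 wall ang -4.075345798301967
div y' [-0.03588771 -0.03626445] [-0.03816715 -0.03777917] wall x' [0.42703538 0.42847724]
strip [[ 0.51767523  0.02385286]
 [ 0.49927805 -0.01319676]] ang 63.59306294110477
lid [ 0.49685572 -0.01517336  0.04468214] [ 0.4956671  -0.01402499] disp frame 0.4948155093364545 0.032251849825126036
gap div 0.023327929336087433 gap wall 0.022059196542614665
display front/back x' 0.6059487622144566 0.4084130500499015
[[115, 152, 178], [117, 148, 172], [126, 121, 122], [134, 100, 81], [134, 96, 74], [133, 95, 73], [133, 95, 74], [133, 96, 73], [133, 95, 72], [134, 96, 73], [133, 95, 72], [134, 96, 73], [134, 95, 72], [134, 95, 72], [134, 96, 73], [133, 95, 71], [134, 96, 72], [134, 95, 72], [134, 95, 72], [134, 95, 72], [134, 96, 72], [135, 96, 73], [134, 96, 73], [134, 96, 72], [135, 96, 72], [136, 96, 73], [135, 96, 72], [135, 96, 73], [135, 96, 73], [135, 96, 72], [134, 95, 72], [134, 94, 72], [134, 95, 72], [133, 95, 72], [133, 94, 72], [132, 95, 73], [131, 109, 107], [120, 154, 179], [119, 158, 185], [119, 158, 185], [119, 158, 185]]
```

View pics/bk.png

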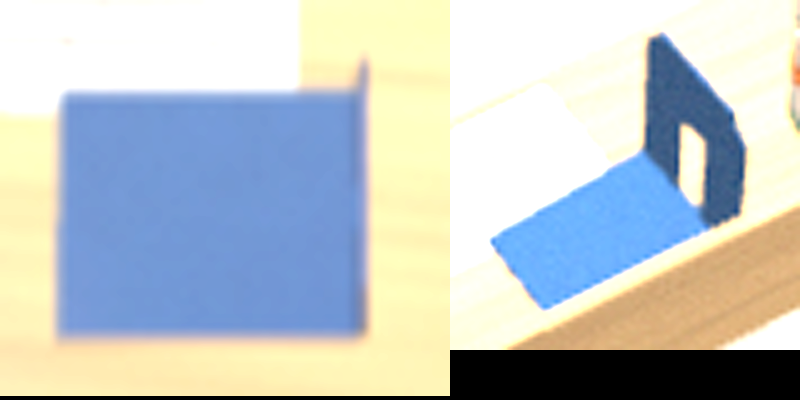

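```bash
cat >> h.py <<'E'
def plan(c,ws):
    "c=(x,y,z,yaw) commanded; ws list of world (x,y,z,yaw); prints tool-frame rows"
    a=np.radians(c[3]);X=np.array([np.cos(a),np.sin(a)]);Y=np.array([X[1],-X[0]]);out=[]
    for w in ws:
        d=np.array(w[:2])-np.array(c[:2]);out.append([round(float(d@X),4),round(float(d@Y),4),round(c[2]-w[2],4),round(-(w[3]-c[3]),1)])
    return out
E
python3 - <<'E'
from h import *
print(plan((.1806,-.5719,.2306,17.53),[(.5555,.0345,.305,118.53),(.5555,.0345,.136,220)]))
# bookend
B=lambda x,y:((x+.5)/9-.5+258,(y+.5)/9-.5+188)
t=ray("top",[B(366,60)],.158)[0];
f=ray("top",[B(62,95),B(58,337),B(358,337),B(300,92)],.034)
print("plate far top",t);print(f)
for a,b in((1,0),(1,2),(0,3)):
    v=f[b]-f[a];print(np.degrees(np.arctan2(v[1],v[0])))
E
```

```text
[[0.5401, -0.4653, -0.0744, -101.0], [0.5401, -0.4653, 0.0946, -202.5]]
plate far top [0.54167139 0.10746305 0.158     ]
[[0.5436062  0.21469523 0.034     ]
 [0.45693747 0.21712624 0.034     ]
 [0.45533592 0.11012851 0.034     ]
 [0.54332311 0.12945696 0.034     ]]
-1.606692782294444
-90.85754608938778
-90.190286733451
```

>>> drive_tool(
  hand=0,
  series=[0, 0, -0.04, 0, 0, 0, -0.074, 0, 0.54, -0.465, -0.074, -101, 0.54, -0.465, -0.074, -101, 0.54, -0.465, -0.074, -101, 0.54, -0.465, -0.074, -101, 0.54, -0.465, -0.074, -101, 0.54, -0.465, -0.074, -101, 0.54, -0.465, -0.074, -101, 0.54, -0.465, -0.074, -101, 0.54, -0.465, -0.074, -101, 0.54, -0.465, -0.074, -101, 0.54, -0.465, -0.074, -101, 0.54, -0.465, -0.074, -101, 0.54, -0.465, -0.074, -101, 0.54, -0.465, -0.074, -101, 0.54, -0.465, -0.074, -101, 0.54, -0.465, -0.074, -101, 0.54, -0.465, -0.074, -101, 0.54, -0.465, -0.074, -101],
)

```text
clock: 1.77
tool_pos: [0.5572, 0.0391, 0.3038]
orientation: [[-0.482, 0.876, -0.001], [0.876, 0.482, 0.002], [0.002, -0.0, -1.0]]
contact_force: [0.1, 0.3, -0.1]
grip_width: 0.002
gripper_force: 0.0
```

```bash
python3 -c "
from h import *
o=st();print(o['q'])"
```

```text
t1.77 tcp [557.2  39.1 303.8] yaw118.8 F [ 0.1  0.3 -0.1] w0.00
[-1.65043200e-01  8.93936301e-03  1.31427712e-01  1.69471305e+00
  1.61167465e-03  9.03363343e-01]
```

>>> drive_tool(
  series=[0, 0, 0, -101.5, 0, 0, 0, -101.5, 0, 0, 0, -101.5, 0, 0, 0.169, -101.5, 0, 0, 0.169, -101.5, 0, 0, 0.169, -101.5, 0, 0, 0.169, -101.5, 0, 0, 0.169, -101.5, 0, 0, 0.169, -101.5, 0, 0, 0.169, -101.5, 0, 0, 0.169, -101.5, 0, 0, 0.169, -101.5, 0, 0, 0.169, -101.5, 0, 0, 0.169, -101.5, 0, 0, 0.169, -101.5, 0, 0, 0.169, -101.5, 0, 0, 0.169, -101.5],
)

```text
clock: 3.18
tool_pos: [0.5554, 0.0337, 0.1361]
orientation: [[-0.768, -0.64, -0.0], [-0.64, 0.768, -0.0], [0.0, 0.0, -1.0]]
contact_force: [-0.3, -0.2, -0.1]
grip_width: -0.0
gripper_force: 0.0
```

Run:
```python
from h import *
st();cv2.imwrite("pics/top1.png",camera("top"));cv2.imwrite("pics/side1.png",camera("side"))
a=cv2.imread("pics/top1.png")[150:260,280:420];b=cv2.imread("pics/side1.png")[130:260,260:420]
o=np.zeros((330,780,3),np.uint8);a=cv2.resize(a,(390,306));b=cv2.resize(b,(390,317));o[:306,:390]=a;o[:317,390:]=b
cv2.imwrite("pics/v1.png",cv2.convertScaleAbs(o,alpha=1.5))
```

```text
t3.18 tcp [555.4  33.7 136.1] yaw-140.2 F [-0.3 -0.2 -0.1] w-0.00
```

View pics/v1.png

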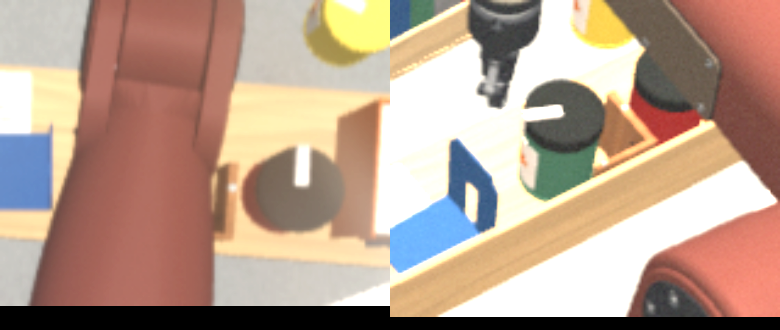

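The side view shows the shut fingertip at about (492,90) in the picture, beyond the lid with clear space between, at lid height. Now the slow push towards the corner.

>>> drive_tool(
  series=[0.003, 0, 0, 0, 0.006, 0, 0, 0, 0.009, 0, 0, 0, 0.012, 0, 0, 0, 0.0132, 0, 0, 0, 0.0144, 0, 0, 0, 0.0156, 0, 0, 0, 0.0168, 0, 0, 0, 0.018, 0, 0, 0, 0.0192, 0, 0, 0, 0.0204, 0, 0, 0, 0.0216, 0, 0, 0, 0.0228, 0, 0, 0, 0.024, 0, 0, 0, 0.0252, 0, 0, 0, 0.0264, 0, 0, 0, 0.0276, 0, 0, 0, 0.0288, 0, 0, 0, 0.03, 0, 0, 0, 0.0312, 0, 0, 0],
)

```text
clock: 4.95
tool_pos: [0.5316, 0.0137, 0.1363]
orientation: [[-0.766, -0.643, 0.0], [-0.643, 0.766, -0.0], [0.0, -0.0, -1.0]]
contact_force: [0.9, 0.5, 0.0]
grip_width: 0.001
gripper_force: 0.6
```

Run:
```python
from h import *
st()
```

```text
t4.95 tcp [531.6  13.7 136.3] yaw-140.0 F [0.9 0.5 0. ] w0.00
```

>>> drive_tool(
  series=[0.0012, 0, 0, 0, 0.0024, 0, 0, 0, 0.0036, 0, 0, 0, 0.0048, 0, 0, 0, 0.006, 0, 0, 0, 0.0072, 0, 0, 0, 0.0084, 0, 0, 0, 0.0096, 0, 0, 0, 0.0108, 0, 0, 0, 0.012, 0, 0, 0, 0.013, 0, 0, 0, 0.014, 0, 0, 0, 0.015, 0, 0, 0, 0.016, 0, 0, 0, 0.017, 0, 0, 0, 0.018, 0, 0, 0],
)

```text
clock: 6.28
tool_pos: [0.5178, 0.0021, 0.1363]
orientation: [[-0.766, -0.643, -0.0], [-0.643, 0.766, -0.0], [0.0, -0.0, -1.0]]
contact_force: [0.9, 0.7, -0.6]
grip_width: -0.002
gripper_force: 0.6
```

Run:
```python
from h import *
st()
```

```text
t6.28 tcp [517.8   2.1 136.3] yaw-140.0 F [ 0.9  0.7 -0.6] w-0.00
```

>>> drive_tool(
  series=[0.0008, 0, 0, 0, 0.0016, 0, 0, 0, 0.0024, 0, 0, 0, 0.003, 0, 0, 0, 0.0036, 0, 0, 0, 0.0042, 0, 0, 0, 0.0048, 0, 0, 0],
)

```text
clock: 6.87
tool_pos: [0.5154, 0.0003, 0.1367]
orientation: [[-0.765, -0.644, 0.003], [-0.644, 0.765, 0.003], [-0.004, 0.0, -1.0]]
contact_force: [9.5, 10.6, -0.9]
grip_width: 0.002
gripper_force: 6.7
```

Run:
```python
from h import *
st()
```

```text
t6.87 tcp [5.154e+02 3.000e-01 1.367e+02] yaw-139.9 F [ 9.5 10.6 -0.9] w0.00
```

```bash
cat >> h.py <<'E'
def arc(rho0,rho,ths):
    t=np.radians(np.array(ths,float));return np.c_[rho0-rho*np.cos(t),-rho*np.sin(t),0*t,ths].round(4).tolist()
E
python3 - <<'E'
from h import *
t=[0,0.5]+[0.5+1.5*i for i in range(1,19)]
print([ [round(v,4) for v in r] for r in arc(.0552,.056,t)])
t=[1.5*i for i in range(1,19)]
print([ [round(v,4) for v in r] for r in arc(.056,.056,t)])
E
```

```text
[[-0.0008, -0.0, 0.0, 0.0], [-0.0008, -0.0005, 0.0, 0.5], [-0.0008, -0.002, 0.0, 2.0], [-0.0007, -0.0034, 0.0, 3.5], [-0.0006, -0.0049, 0.0, 5.0], [-0.0004, -0.0063, 0.0, 6.5], [-0.0003, -0.0078, 0.0, 8.0], [-0.0, -0.0092, 0.0, 9.5], [0.0002, -0.0107, 0.0, 11.0], [0.0005, -0.0121, 0.0, 12.5], [0.0009, -0.0135, 0.0, 14.0], [0.0012, -0.015, 0.0, 15.5], [0.0016, -0.0164, 0.0, 17.0], [0.0021, -0.0178, 0.0, 18.5], [0.0026, -0.0192, 0.0, 20.0], [0.0031, -0.0205, 0.0, 21.5], [0.0037, -0.0219, 0.0, 23.0], [0.0042, -0.0232, 0.0, 24.5], [0.0049, -0.0245, 0.0, 26.0], [0.0055, -0.0259, 0.0, 27.5]]
[[0.0, -0.0015, 0.0, 1.5], [0.0001, -0.0029, 0.0, 3.0], [0.0002, -0.0044, 0.0, 4.5], [0.0003, -0.0059, 0.0, 6.0], [0.0005, -0.0073, 0.0, 7.5], [0.0007, -0.0088, 0.0, 9.0], [0.0009, -0.0102, 0.0, 10.5], [0.0012, -0.0116, 0.0, 12.0], [0.0015, -0.0131, 0.0, 13.5], [0.0019, -0.0145, 0.0, 15.0], [0.0023, -0.0159, 0.0, 16.5], [0.0027, -0.0173, 0.0, 18.0], [0.0032, -0.0187, 0.0, 19.5], [0.0037, -0.0201, 0.0, 21.0], [0.0043, -0.0214, 0.0, 22.5], [0.0048, -0.0228, 0.0, 24.0], [0.0055, -0.0241, 0.0, 25.5], [0.0061, -0.0254, 0.0, 27.0]]
```

>>> drive_tool(
  series=[-0.0008, 0, 0, 0, -0.0008, -0.0005, 0, 0.5, -0.0008, -0.002, 0, 2, -0.0007, -0.0034, 0, 3.5, -0.0006, -0.0049, 0, 5, -0.0004, -0.0063, 0, 6.5, -0.0003, -0.0078, 0, 8, 0, -0.0092, 0, 9.5, 0.0002, -0.0107, 0, 11, 0.0005, -0.0121, 0, 12.5, 0.0009, -0.0135, 0, 14],
)

```text
clock: 7.78
tool_pos: [0.5228, -0.0113, 0.1365]
orientation: [[-0.899, -0.438, 0.001], [-0.438, 0.899, 0.001], [-0.002, 0.001, -1.0]]
contact_force: [4.4, 5.5, -1.2]
grip_width: -0.004
gripper_force: 3.0
```

Run:
```python
from h import *
o=st();C=np.array([.4717,-.0364]);d=o["tool_pos"][:2]-C;print(np.hypot(*d),np.degrees(np.arctan2(d[1],d[0])))
im=camera("side");cv2.imwrite("pics/side2.png",im)
c=px("side",[[.4717,-.0364,.15]])[0];print(c)
a,b=int(c[0])-30,int(c[1])-35
def z(n):return cv2.resize(cv2.imread(n)[b:b+80,a-10:a+60],(390,446),interpolation=cv2.INTER_CUBIC)
cv2.imwrite("pics/v2.png",cv2.convertScaleAbs(np.hstack([z("pics/side0.png"),z("pics/side2.png")]),alpha=1.5));print(a-10,b)
```

```text
t7.78 tcp [522.8 -11.3 136.5] yaw-154.0 F [ 4.4  5.5 -1.2] w-0.00
0.05698808174221118 26.182475277032538
[342.56227747 177.34468367]
302 142
```

View pics/v2.png

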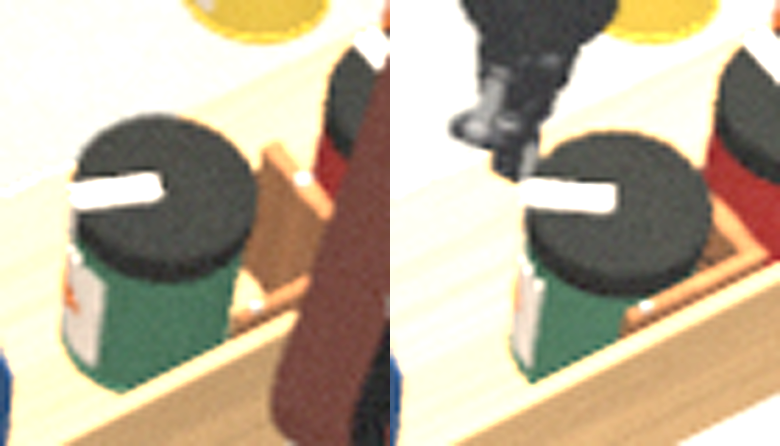

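The right half of the view shows the can home in the corner. The strip has turned clockwise by about 15°, and the finger is biting just beyond the strip's outer end. I'll measure the strip automatically.

```bash
cat >> h.py <<'E'
def strip(im,n="side",C=(.4717,-.0364)):
    u,v=np.meshgrid(np.arange(560),np.arange(420));P=ray(n,np.c_[u.ravel(),v.ravel()],.15)[:,:2]
    g=im.max(2).ravel().astype(float);r=np.hypot(*(P-np.array(C)).T)
    m=(r<.0445);w=np.clip((g-90)/70,0,1)*m;
    m2=w>0;c=(P*w[:,None]).sum(0)/w.sum();D=P-c;M=(D*w[:,None]).T@D;e=np.linalg.eigh(M)[1][:,1]
    if e@(c-np.array(C))<0:e=-e
    print(n,"strip axis %.1f"%np.degrees(np.arctan2(e[1],e[0])),"from centre %.1f"%np.degrees(np.arctan2(*(c-np.array(C))[::-1])),"r %.4f px %.1f"%(np.hypot(*(c-C)),w.sum()))
E
python3 - <<'E'
from h import *
strip(cv2.imread("pics/side0.png"),"side",(.4965,-.015));strip(cv2.imread("pics/top0.png"),"top",(.4965,-.015))
strip(cv2.imread("pics/side2.png"))
t=[1.5*i for i in range(1,21)]
print([ [round(v,4) for v in r] for r in arc(.056,.0559,t)])
E
```

```text
side strip axis 64.7 from centre 59.1 r 0.0228 px 88.3
top strip axis 55.9 from centre 61.3 r 0.0217 px 80.2
side strip axis 89.9 from centre 29.8 r 0.0202 px 100.6
[[0.0001, -0.0015, 0.0, 1.5], [0.0002, -0.0029, 0.0, 3.0], [0.0003, -0.0044, 0.0, 4.5], [0.0004, -0.0058, 0.0, 6.0], [0.0006, -0.0073, 0.0, 7.5], [0.0008, -0.0087, 0.0, 9.0], [0.001, -0.0102, 0.0, 10.5], [0.0013, -0.0116, 0.0, 12.0], [0.0016, -0.013, 0.0, 13.5], [0.002, -0.0145, 0.0, 15.0], [0.0024, -0.0159, 0.0, 16.5], [0.0028, -0.0173, 0.0, 18.0], [0.0033, -0.0187, 0.0, 19.5], [0.0038, -0.02, 0.0, 21.0], [0.0044, -0.0214, 0.0, 22.5], [0.0049, -0.0227, 0.0, 24.0], [0.0055, -0.0241, 0.0, 25.5], [0.0062, -0.0254, 0.0, 27.0], [0.0069, -0.0267, 0.0, 28.5], [0.0076, -0.0279, 0.0, 30.0]]
```

>>> drive_tool(
  series=[0.0001, -0.0015, 0, 1.5, 0.0002, -0.0029, 0, 3, 0.0003, -0.0044, 0, 4.5, 0.0004, -0.0058, 0, 6, 0.0006, -0.0073, 0, 7.5, 0.0008, -0.0087, 0, 9, 0.001, -0.0102, 0, 10.5, 0.0013, -0.0116, 0, 12, 0.0016, -0.013, 0, 13.5, 0.002, -0.0145, 0, 15, 0.0024, -0.0159, 0, 16.5, 0.0028, -0.0173, 0, 18, 0.0033, -0.0187, 0, 19.5, 0.0038, -0.02, 0, 21, 0.0044, -0.0214, 0, 22.5, 0.0049, -0.0227, 0, 24, 0.0055, -0.0241, 0, 25.5, 0.0062, -0.0254, 0, 27, 0.0069, -0.0267, 0, 28.5, 0.0076, -0.0279, 0, 30],
)

```text
clock: 9.5
tool_pos: [0.5279, -0.0405, 0.1364]
orientation: [[-0.997, 0.072, 0.001], [0.072, 0.997, -0.0], [-0.001, -0.0, -1.0]]
contact_force: [4.0, 2.6, -1.4]
grip_width: -0.0
gripper_force: 2.2
```

Run:
```python
from h import *
o=st();C=np.array([.4717,-.0364]);d=o["tool_pos"][:2]-C;print(np.hypot(*d),np.degrees(np.arctan2(d[1],d[0])))
s=ray("side",[(326.2,176.4),(342.6,177.4)],.15);v=s[0]-s[1];print(s,np.degrees(np.arctan2(v[1],v[0])))
im=camera("side");cv2.imwrite("pics/side3.png",im);strip(im)
u,w=np.meshgrid(np.arange(560),np.arange(420));P=ray("side",np.c_[u.ravel(),w.ravel()],.15)[:,:2];g=im.max(2).ravel()
m=(np.hypot(*(P-C).T)<.05)&(g>105);q=np.where(m)[0];a=np.degrees(np.arctan2(*(P[q]-C)[:,::-1].T));r=np.hypot(*(P[q]-C).T)*1e3
for lo in range(0,50,8): k=(r>=lo)&(r<lo+8);print(lo,k.sum(),np.round(np.sort(a[k]),0).astype(int)[:40])
```

```text
t9.50 tcp [527.9 -40.5 136.4] yaw175.9 F [ 4.   2.6 -1.4] w-0.00
0.05634117633767752 -4.142975914308799
[[ 0.49974108 -0.00217079  0.15      ]
 [ 0.4714949  -0.03636224  0.15      ]] 50.43926049965384
side strip axis 65.3 from centre 5.7 r 0.0223 px 96.6
0 8 [-54 -21   5  15  39  45  72  82]
8 19 [-48 -32 -29 -19 -11  -7   2   3  13  20  20  28  34  37  48  49  50  65
  68]
16 16 [-14  -5  -4   2   2   8  10  13  16  21  25  26  30  33  40  42]
24 17 [ 1  1  6  7 10 11 15 17 18 21 24 26 28 30 32 35 37]
32 17 [ 4  5  8  8 11 13 14 16 19 21 21 23 26 29 31 32 34]
40 83 [-140 -136 -132 -128 -124 -124 -120 -102 -101  -97  -95  -92  -90  -87
  -84  -81  -79  -76  -76  -74  -71  -69  -68  -66  -63  -61  -60  -58
  -56  -55  -52  -48  -48  -45  -45  -41  -41  -38  -38  -34]
48 32 [-148 -144 -136 -132 -128 -116 -112 -107 -103  -99  -94  -89  -84  -79
  -72  -64  -54  -51  -21  -18    1   14   19   28   33   37   41   62
   66   69   74   78]
```

Run:
```python
from h import *
s=[(.060,0),(.066,0),(.072,0)]+[(.072,-6*i) for i in range(1,8)]+[(r,-42) for r in(.068,.064,.061,.0595,.0585,.0578,.0572,.0566,.0561,.0557)]
print([arc(.0559,r,[t])[0] for r,t in s])
print(arc(.0557,.0557,[0.8,2]+[2+1.4*i for i in range(1,15)]))
```

```text
[[-0.0041, -0.0, 0.0, 0.0], [-0.0101, -0.0, 0.0, 0.0], [-0.0161, -0.0, 0.0, 0.0], [-0.0157, 0.0075, -0.0, -6.0], [-0.0145, 0.015, -0.0, -12.0], [-0.0126, 0.0222, -0.0, -18.0], [-0.0099, 0.0293, -0.0, -24.0], [-0.0065, 0.036, -0.0, -30.0], [-0.0023, 0.0423, -0.0, -36.0], [0.0024, 0.0482, -0.0, -42.0], [0.0054, 0.0455, -0.0, -42.0], [0.0083, 0.0428, -0.0, -42.0], [0.0106, 0.0408, -0.0, -42.0], [0.0117, 0.0398, -0.0, -42.0], [0.0124, 0.0391, -0.0, -42.0], [0.0129, 0.0387, -0.0, -42.0], [0.0134, 0.0383, -0.0, -42.0], [0.0138, 0.0379, -0.0, -42.0], [0.0142, 0.0375, -0.0, -42.0], [0.0145, 0.0373, -0.0, -42.0]]
[[0.0, -0.0008, 0.0, 0.8], [0.0, -0.0019, 0.0, 2.0], [0.0001, -0.0033, 0.0, 3.4], [0.0002, -0.0047, 0.0, 4.8], [0.0003, -0.006, 0.0, 6.2], [0.0005, -0.0074, 0.0, 7.6], [0.0007, -0.0087, 0.0, 9.0], [0.0009, -0.0101, 0.0, 10.4], [0.0012, -0.0114, 0.0, 11.8], [0.0015, -0.0127, 0.0, 13.2], [0.0018, -0.014, 0.0, 14.6], [0.0022, -0.0154, 0.0, 16.0], [0.0025, -0.0167, 0.0, 17.4], [0.003, -0.018, 0.0, 18.8], [0.0034, -0.0192, 0.0, 20.2], [0.0039, -0.0205, 0.0, 21.6]]
```

>>> drive_tool(
  series=[-0.0041, 0, 0, 0, -0.0101, 0, 0, 0, -0.0161, 0, 0, 0, -0.0157, 0.0075, 0, -6, -0.0145, 0.015, 0, -12, -0.0126, 0.0222, 0, -18, -0.0099, 0.0293, 0, -24, -0.0065, 0.036, 0, -30, -0.0023, 0.0423, 0, -36, 0.0024, 0.0482, 0, -42, 0.0054, 0.0455, 0, -42, 0.0083, 0.0428, 0, -42, 0.0106, 0.0408, 0, -42, 0.0117, 0.0398, 0, -42, 0.0124, 0.0391, 0, -42, 0.0129, 0.0387, 0, -42, 0.0134, 0.0383, 0, -42, 0.0138, 0.0379, 0, -42, 0.0142, 0.0375, 0, -42, 0.0145, 0.0373, 0, -42],
)

```text
clock: 11.22
tool_pos: [0.5169, -0.0014, 0.1366]
orientation: [[-0.788, -0.616, 0.003], [-0.616, 0.788, 0.001], [-0.003, -0.001, -1.0]]
contact_force: [7.5, 5.6, -1.5]
grip_width: 0.003
gripper_force: 4.6
```

```bash
cat >> h.py <<'E'
def rad(im,C=(.4717,-.0364),th=105):
    u,w=np.meshgrid(np.arange(560),np.arange(420));P=ray("side",np.c_[u.ravel(),w.ravel()],.15)[:,:2]-np.array(C);g=im.max(2).ravel()
    r=np.hypot(*P.T);a=np.degrees(np.arctan2(P[:,1],P[:,0]));k=(r>.020)&(r<.040)&(abs(a)<80)
    wt=np.clip((g-80.)/80,0,1)*k;print("strip mean ang %.1f"%((a*wt).sum()/wt.sum()),"n%.0f"%wt.sum())
E
python3 - <<'E'
from h import *
o=st();C=np.array([.4717,-.0364]);d=o["tool_pos"][:2]-C;print(np.hypot(*d),np.degrees(np.arctan2(d[1],d[0])))
rad(cv2.imread("pics/side0.png"),(.4965,-.015));rad(cv2.imread("pics/side2.png"));rad(cv2.imread("pics/side3.png"))
im=camera("side");cv2.imwrite("pics/side4.png",im);rad(im)
E
```

```text
t11.22 tcp [516.9  -1.4 136.6] yaw-142.0 F [ 7.5  5.6 -1.5] w0.00
0.05716080510956625 37.69939363682943
strip mean ang 61.1 n37
strip mean ang 49.8 n43
strip mean ang 18.3 n41
strip mean ang 17.9 n40
```

>>> drive_tool(
  series=[0, -0.0008, 0, 0.8, 0, -0.0019, 0, 2, 0.0001, -0.0033, 0, 3.4, 0.0002, -0.0047, 0, 4.8, 0.0003, -0.006, 0, 6.2, 0.0005, -0.0074, 0, 7.6, 0.0007, -0.0087, 0, 9, 0.0009, -0.0101, 0, 10.4, 0.0012, -0.0114, 0, 11.8, 0.0015, -0.0127, 0, 13.2, 0.0018, -0.014, 0, 14.6, 0.0022, -0.0154, 0, 16, 0.0025, -0.0167, 0, 17.4, 0.003, -0.018, 0, 18.8, 0.0034, -0.0192, 0, 20.2, 0.0039, -0.0205, 0, 21.6, 0.0039, -0.0205, 0, 21.6],
)

```text
clock: 12.68
tool_pos: [0.5261, -0.0202, 0.1365]
orientation: [[-0.96, -0.281, 0.002], [-0.281, 0.96, 0.001], [-0.002, 0.0, -1.0]]
contact_force: [4.9, 2.8, -0.3]
grip_width: 0.001
gripper_force: 2.6
```

Run:
```python
from h import *
o=st();C=np.array([.4717,-.0364]);d=o["tool_pos"][:2]-C;print(np.hypot(*d),np.degrees(np.arctan2(d[1],d[0])))
im=camera("side");cv2.imwrite("pics/side5.png",im);rad(im)
print(arc(.0557,.0557,[1,2]))
```

```text
t12.68 tcp [526.1 -20.2 136.5] yaw-163.7 F [ 4.9  2.8 -0.3] w0.00
0.05675286207994514 16.611871548490992
strip mean ang -3.7 n39
[[0.0, -0.001, 0.0, 1.0], [0.0, -0.0019, 0.0, 2.0]]
```

>>> drive_tool(
  series=[0, -0.0008, 0, 0.8, 0, -0.0016, 0, 1.7, 0, -0.0018, 0, 1.9, 0, -0.0018, 0, 1.9, -0.001, -0.0018, 0, 1.9, -0.004, -0.002, 0, 1.9, -0.01, -0.002, 0, 1.9, -0.03, -0.002, 0, 1.9, -0.03, -0.002, -0.03, 1.9, -0.03, -0.002, -0.065, 1.9, -0.03, -0.002, -0.1, 1.9, -0.03, -0.002, -0.1, 1.9],
)

```text
clock: 13.73
tool_pos: [0.5574, -0.0146, 0.2435]
orientation: [[-0.968, -0.251, 0.009], [-0.251, 0.968, -0.003], [-0.008, -0.005, -1.0]]
contact_force: [1.2, -0.2, 1.2]
grip_width: 0.003
gripper_force: 0.0
```

Run:
```python
from h import *
o=st();im=camera("side");cv2.imwrite("pics/side6.png",im);rad(im)
for dx in(-.002,.002):rad(im,(.4717+dx,-.0364));rad(im,(.4717,-.0364+dx))
p=o["tool_pos"];R=o["orientation"];y=np.degrees(np.arctan2(R[1,0],R[0,0]))%360
print(plan((*p,y),[(.5013,.1389,.236,264.65),(.5013,.1389,.112,264.65)]))
a=cv2.resize(im[135:215,295:395],(800,600)[::1] and (700,560),interpolation=cv2.INTER_CUBIC)
C=np.array([.4717,-.0364])
def dr(P,col):
    q=(px("side",P)-[295,135]+.5)*7;cv2.polylines(a,[q.astype(np.int32)],False,col,1)
t=np.linspace(0,2*np.pi,60);dr(np.c_[C[0]+.046*np.cos(t),C[1]+.046*np.sin(t),0*t+.15],(0,0,255))
an=np.radians(-5.3);dr([[*C,.15],[C[0]+.046*np.cos(an),C[1]+.046*np.sin(an),.15]],(0,0,255))
cv2.imwrite("pics/v3.png",cv2.convertScaleAbs(a,alpha=1.4))
```

```text
t13.73 tcp [557.4 -14.6 243.5] yaw-165.5 F [ 1.2 -0.2  1.2] w0.00
strip mean ang -5.0 n39
strip mean ang -5.4 n41
strip mean ang -1.3 n39
strip mean ang -5.8 n40
strip mean ang -9.2 n39
[[0.0158, 0.1626, np.float64(0.0075), np.float64(-70.1)], [0.0158, 0.1626, np.float64(0.1315), np.float64(-70.1)]]
```

View pics/v3.png

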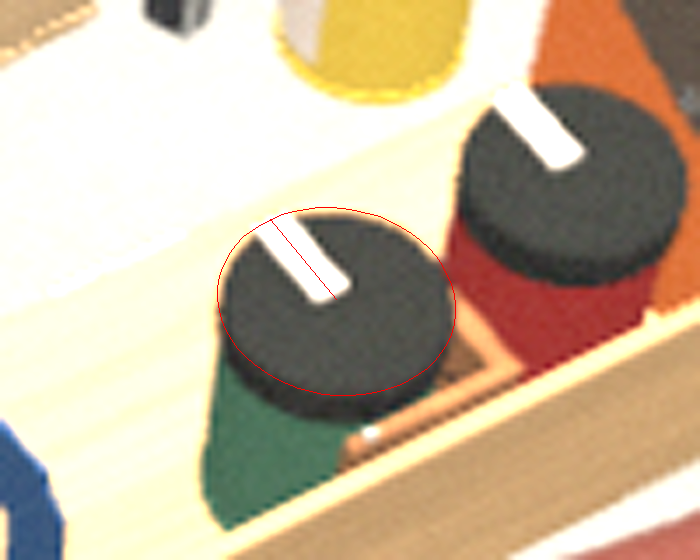

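The overlay shows the can home and the strip lying along the display's front direction to within about 1°. Next comes the bookend: I'll go in behind it with the fingers parted, so that two fingertips square the plate.

>>> drive_tool(
  hand=0.04,
  series=[0.016, 0.163, 0.008, -70, 0.016, 0.163, 0.008, -70, 0.016, 0.163, 0.008, -70, 0.016, 0.163, 0.008, -70, 0.016, 0.163, 0.008, -70, 0.016, 0.163, 0.008, -70, 0.016, 0.163, 0.008, -70, 0.016, 0.163, 0.008, -70, 0.016, 0.163, 0.008, -70, 0.016, 0.163, 0.008, -70, 0.016, 0.163, 0.04, -70, 0.016, 0.163, 0.07, -70, 0.016, 0.163, 0.1, -70, 0.016, 0.163, 0.1315, -70, 0.016, 0.163, 0.1315, -70, 0.016, 0.163, 0.1315, -70],
)

```text
clock: 15.12
tool_pos: [0.4967, 0.1398, 0.1031]
orientation: [[-0.096, -0.995, -0.004], [-0.995, 0.096, -0.0], [0.001, 0.004, -1.0]]
contact_force: [-0.1, -0.1, 0.1]
grip_width: 0.472
gripper_force: 0.0
```

Run:
```python
from h import *
o=st();im=camera("side");cv2.imwrite("pics/side7.png",im);rad(im)
a=cv2.resize(im[130:250,210:360],(750,600),interpolation=cv2.INTER_CUBIC)
cv2.imwrite("pics/v4.png",cv2.convertScaleAbs(a,alpha=1.4))
```

```text
t15.12 tcp [496.7 139.8 103.1] yaw-95.5 F [-0.1 -0.1  0.1] w0.47
strip mean ang -4.8 n38
```

View pics/v4.png

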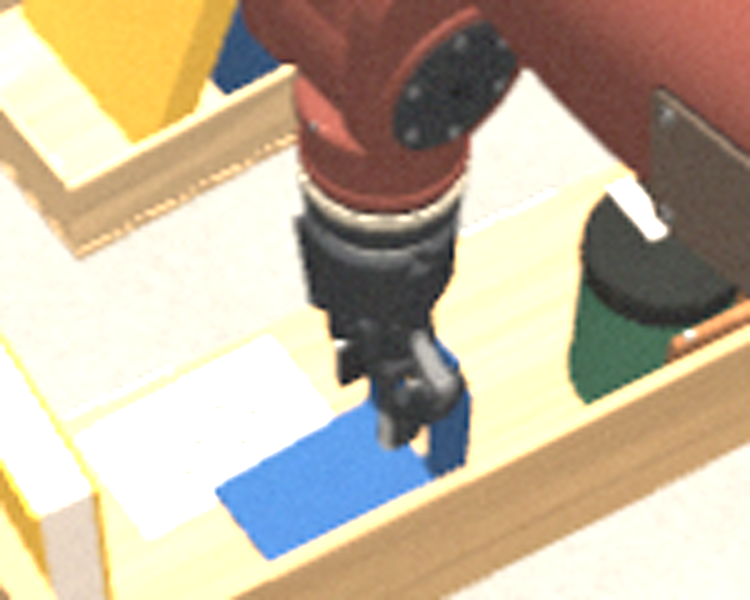

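The view shows the parted fingers standing over the foot, behind the upright plate. Pushing now along the tool's +x.

>>> drive_tool(
  series=[0.001, 0, -0.003, 0, 0.003, 0, -0.006, 0, 0.0045, 0, -0.006, 0, 0.006, 0, -0.006, 0, 0.0075, 0, -0.006, 0, 0.009, 0, -0.006, 0, 0.0105, 0, -0.006, 0, 0.012, 0, -0.006, 0, 0.0135, 0, -0.006, 0, 0.015, 0, -0.006, 0, 0.0165, 0, -0.006, 0, 0.018, 0, -0.006, 0, 0.0195, 0, -0.006, 0, 0.021, 0, -0.006, 0, 0.0225, 0, -0.006, 0, 0.024, 0, -0.006, 0, 0.0255, 0, -0.006, 0, 0.027, 0, -0.006, 0, 0.0285, 0, -0.006, 0, 0.03, 0, -0.006, 0],
)

```text
clock: 16.83
tool_pos: [0.4954, 0.1097, 0.1107]
orientation: [[-0.095, -0.995, -0.0], [-0.995, 0.095, -0.0], [0.0, 0.0, -1.0]]
contact_force: [-0.0, 0.6, -1.1]
grip_width: 0.468
gripper_force: 0.0
```

```bash
cat >> h.py <<'E'
def dp(o):
    y=np.radians(-5.3);ex=np.array([np.cos(y),np.sin(y)]);ey=np.array([-ex[1],ex[0]]);p=o["tool_pos"][:2];f=o["contact_force"][:2];print("x' %.4f y' %.4f"%(p@ex,p@ey),"F' %.1f %.1f"%(f@ex,f@ey),"Tz %.2f"%o["torque"][2])
E
python3 - <<'E'
from h import *
o=st();dp(o)
E
```

```text
t16.83 tcp [495.4 109.7 110.7] yaw-95.5 F [-0.   0.6 -1.1] w0.47
x' 0.4832 y' 0.1550 F' -0.1 0.6 Tz -0.01
```

>>> drive_tool(
  series=[0.0018, 0, 0, 0, 0.004, 0, 0, 0, 0.0065, 0, 0, 0, 0.009, 0, 0, 0, 0.0115, 0, 0, 0, 0.014, 0, 0, 0, 0.0165, 0, 0, 0, 0.019, 0, 0, 0, 0.0215, 0, 0, 0, 0.024, 0, 0, 0, 0.0265, 0, 0, 0, 0.029, 0, 0, 0, 0.0315, 0, 0, 0, 0.034, 0, 0, 0, 0.0365, 0, 0, 0, 0.039, 0, 0, 0, 0.0415, 0, 0, 0, 0.044, 0, 0, 0, 0.0465, 0, 0, 0, 0.049, 0, 0, 0],
)

```text
clock: 18.5
tool_pos: [0.4907, 0.0609, 0.1108]
orientation: [[-0.096, -0.995, -0.0], [-0.995, 0.096, -0.0], [0.0, 0.0, -1.0]]
contact_force: [0.6, 1.1, -0.6]
grip_width: 0.468
gripper_force: 0.0
```

>>> drive_tool(
  series=[0.002, 0, 0, 0, 0.004, 0, 0, 0, 0.006, 0, 0, 0, 0.0075, 0, 0, 0, 0.009, 0, 0, 0, 0.0105, 0, 0, 0, 0.012, 0, 0, 0, 0.0135, 0, 0, 0, 0.015, 0, 0, 0, 0.016, 0, 0, 0, 0.017, 0, 0, 0, 0.018, 0, 0, 0, 0.019, 0, 0, 0, 0.02, 0, 0, 0, 0.021, 0, 0, 0, 0.022, 0, 0, 0, 0.023, 0, 0, 0, 0.024, 0, 0, 0, 0.025, 0, 0, 0, 0.026, 0, 0, 0],
)

```text
clock: 20.17
tool_pos: [0.4883, 0.0351, 0.1108]
orientation: [[-0.095, -0.995, 0.0], [-0.995, 0.095, -0.0], [0.0, -0.0, -1.0]]
contact_force: [1.4, 1.3, -1.1]
grip_width: 0.465
gripper_force: 0.0
```

Run:
```python
from h import *
o=st();dp(o)
im=camera("side");cv2.imwrite("pics/side8.png",im);rad(im)
```

```text
t20.17 tcp [488.3  35.1 110.8] yaw-95.5 F [ 1.4  1.3 -1.1] w0.46
x' 0.4830 y' 0.0801 F' 1.3 1.5 Tz -0.05
strip mean ang 6.1 n41
```

```bash
cat >> h.py <<'E'
def amap(im,C=(.4717,-.0364)):
    C=np.array(C)
    for r in(.012,.018,.024,.03,.036,.042,.05):
        a=np.radians(np.arange(-80,100,8));q=px("side",np.c_[C[0]+r*np.cos(a),C[1]+r*np.sin(a),0*a+.15]).astype(np.float32)
        print("%.3f"%r,cv2.remap(im.max(2),q[:,:1],q[:,1:],cv2.INTER_LINEAR).ravel().tolist())
E
python3 - <<'E'
from h import *
for n in(6,8):amap(cv2.imread(f"pics/side{n}.png"))
E
```

```text
0.012 [58, 64, 117, 155, 209, 231, 245, 247, 247, 247, 247, 247, 245, 222, 179, 131, 87, 76, 67, 63, 60, 58, 59]
0.018 [61, 61, 59, 59, 66, 98, 170, 238, 247, 247, 247, 244, 224, 129, 70, 56, 58, 57, 56, 60, 59, 59, 58]
0.024 [59, 60, 60, 57, 59, 58, 75, 185, 246, 247, 247, 239, 138, 64, 57, 59, 60, 60, 60, 59, 59, 59, 59]
0.030 [58, 59, 59, 58, 59, 60, 58, 115, 243, 247, 247, 221, 83, 56, 57, 59, 60, 57, 58, 59, 60, 59, 58]
0.036 [60, 60, 57, 58, 60, 58, 60, 65, 225, 247, 247, 175, 60, 57, 59, 58, 58, 59, 57, 58, 61, 60, 59]
0.042 [90, 87, 89, 107, 109, 120, 128, 123, 201, 247, 246, 140, 111, 103, 83, 84, 57, 57, 54, 60, 59, 60, 58]
0.050 [247, 246, 246, 246, 246, 246, 246, 245, 245, 244, 244, 244, 245, 246, 246, 246, 246, 243, 228, 187, 85, 37, 36]
0.012 [56, 62, 114, 152, 206, 229, 245, 247, 247, 247, 247, 247, 244, 220, 176, 128, 84, 73, 65, 63, 59, 56, 55]
0.018 [57, 58, 57, 54, 62, 96, 166, 235, 247, 247, 247, 242, 220, 125, 69, 57, 57, 58, 57, 55, 57, 58, 58]
0.024 [56, 57, 58, 57, 57, 56, 74, 180, 245, 247, 247, 236, 134, 63, 56, 59, 59, 57, 55, 55, 57, 57, 57]
0.030 [56, 57, 55, 58, 57, 58, 55, 108, 241, 247, 247, 214, 75, 54, 52, 50, 51, 55, 58, 64, 80, 71, 64]
0.036 [57, 58, 60, 58, 56, 56, 58, 62, 222, 232, 141, 53, 39, 41, 44, 42, 47, 93, 131, 135, 138, 136, 132]
0.042 [91, 86, 85, 104, 102, 115, 124, 119, 142, 56, 45, 43, 44, 40, 43, 44, 46, 49, 73, 87, 105, 102, 123]
0.050 [246, 245, 245, 245, 244, 245, 245, 240, 78, 47, 49, 43, 43, 46, 45, 43, 51, 43, 45, 40, 64, 56, 86]
```

>>> drive_tool(
  series=[0.001, 0, 0, 0, 0.002, 0, 0, 0, 0.003, 0, 0, 0, 0.004, 0, 0, 0, 0.005, 0, 0, 0, 0.006, 0, 0, 0, 0.007, 0, 0, 0, 0.008, 0, 0, 0, 0.009, 0, 0, 0, 0.01, 0, 0, 0, 0.0106, 0, 0, 0, 0.0112, 0, 0, 0, 0.0118, 0, 0, 0],
)

```text
clock: 21.3
tool_pos: [0.4873, 0.0257, 0.1109]
orientation: [[-0.094, -0.996, 0.001], [-0.996, 0.094, 0.005], [-0.005, -0.0, -1.0]]
contact_force: [2.1, 17.0, 2.5]
grip_width: 0.469
gripper_force: 0.0
```

Run:
```python
from h import *
o=st();dp(o)
```

```text
t21.30 tcp [487.3  25.7 110.9] yaw-95.4 F [ 2.1 17.   2.5] w0.47
x' 0.4828 y' 0.0706 F' 0.5 17.2 Tz -0.17
```

>>> drive_tool(
  series=[-0.0006, 0, 0, 0, -0.0012, 0, 0, 0, -0.0018, 0, 0, 0, -0.0024, 0, 0, 0, -0.003, 0, 0, 0, -0.004, 0, 0, 0, -0.006, 0, 0, 0, -0.01, 0, 0, 0, -0.018, 0, 0, 0, -0.03, 0, 0, 0, -0.03, 0, -0.03, 0, -0.03, 0, -0.07, 0, -0.03, 0, -0.11, 0, -0.06, 0, -0.15, 0, -0.1, 0.03, -0.18, 0, -0.1, 0.03, -0.18, 0],
)

```text
clock: 22.63
tool_pos: [0.4667, 0.1282, 0.2944]
orientation: [[-0.095, -0.995, 0.004], [-0.995, 0.095, 0.001], [-0.001, -0.004, -1.0]]
contact_force: [0.3, 0.7, -0.1]
grip_width: 0.47
gripper_force: 0.0
```

Run:
```python
from h import *
o=st();dp(o)
im=camera("side");cv2.imwrite("pics/side9.png",im);rad(im);amap(im)
```

```text
t22.63 tcp [466.7 128.2 294.4] yaw-95.5 F [ 0.3  0.7 -0.1] w0.47
x' 0.4529 y' 0.1707 F' 0.2 0.7 Tz 0.01
strip mean ang -5.2 n38
0.012 [54, 62, 112, 148, 201, 226, 244, 246, 247, 247, 247, 246, 243, 217, 171, 123, 80, 69, 61, 59, 56, 55, 54]
0.018 [55, 53, 55, 56, 63, 91, 159, 233, 246, 247, 247, 241, 214, 120, 65, 52, 53, 53, 53, 55, 56, 57, 56]
0.024 [53, 55, 56, 54, 54, 53, 70, 174, 245, 247, 247, 234, 127, 58, 53, 54, 53, 54, 55, 54, 56, 55, 57]
0.030 [55, 54, 52, 55, 54, 55, 55, 106, 240, 247, 247, 210, 75, 52, 56, 55, 53, 53, 54, 54, 54, 54, 53]
0.036 [55, 54, 55, 56, 55, 51, 54, 59, 218, 247, 247, 164, 56, 54, 55, 53, 53, 55, 56, 53, 56, 53, 55]
0.042 [85, 81, 85, 102, 100, 111, 119, 113, 192, 247, 245, 131, 106, 93, 86, 78, 52, 51, 76, 111, 113, 108, 110]
0.050 [244, 244, 244, 243, 242, 244, 243, 242, 240, 240, 239, 240, 241, 242, 245, 245, 219, 136, 92, 85, 84, 84, 84]
```

>>> drive_tool(
  series=[-0.26, 0.15, 0, 0, -0.26, 0.15, 0, 0, -0.26, 0.15, 0, 0, -0.26, 0.15, 0, 0, -0.26, 0.15, 0, 0, -0.26, 0.15, 0, 0, -0.26, 0.15, 0, 0, -0.26, 0.15, 0, 0, -0.26, 0.15, 0, 0, -0.26, 0.15, 0, 0],
)

```text
clock: 23.52
tool_pos: [0.3419, 0.3993, 0.2905]
orientation: [[-0.094, -0.996, -0.0], [-0.996, 0.094, -0.001], [0.001, 0.0, -1.0]]
contact_force: [0.5, -0.1, -0.4]
grip_width: 0.47
gripper_force: 0.0
```

Run:
```python
from h import *
st();t=camera("top");s=camera("side");cv2.imwrite("pics/top10.png",t);cv2.imwrite("pics/side10.png",s);rad(s)
a=cv2.resize(t[185:240,285:365],(800,550)[:2],interpolation=cv2.INTER_CUBIC)[:, :]
a=cv2.resize(t[190:240,265:365],(500,250),interpolation=cv2.INTER_CUBIC);a=cv2.resize(t[188:240,262:366],(790,395),interpolation=cv2.INTER_CUBIC)
b=cv2.resize(cv2.imread("pics/side9.png")[145:225,262:382],(300,200),interpolation=cv2.INTER_CUBIC)
o=np.zeros((595,790,3),np.uint8);o[:395]=a;o[395:,:300]=b
b=cv2.resize(s[145:225,262:382],(300,200),interpolation=cv2.INTER_CUBIC);o[395:,310:610]=b
cv2.imwrite("pics/fin.png",cv2.convertScaleAbs(o,alpha=1.4))
```

```text
t23.52 tcp [341.9 399.3 290.5] yaw-95.4 F [ 0.5 -0.1 -0.4] w0.47
strip mean ang -1.1 n171
```

View pics/fin.png

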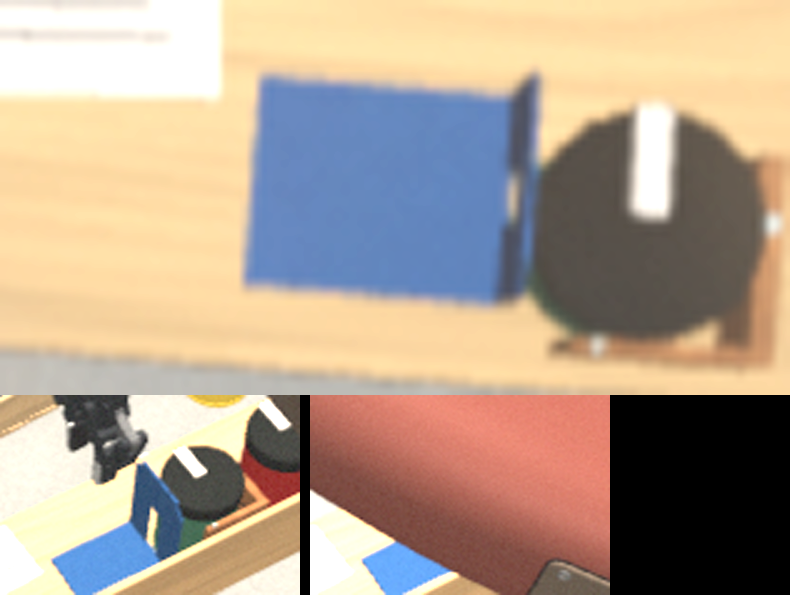

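Run:
```python
from h import *
k=790/104;B=lambda x,y:((x+.5)/k-.5+262,(y+.5)/k-.5+188)
def ang(a,b,z):
    p=ray("top",[B(*a),B(*b)],z);v=p[1]-p[0];return round(float(np.degrees(np.arctan2(v[1],v[0]))),1),p.round(4).tolist()
print("strip",ang((650.5,217),(655.5,104),.15))
print("foot",ang((246,287),(263,77),.034),ang((246,287),(498,301),.034),ang((263,77),(508,97),.034))
print("plate top",ang((527,295),(540,75),.158), "deck back edge",ang((0,343),(540,385),.03))
t=cv2.imread("pics/top10.png")
# auto: strip edges, lid extents
for v in range(202,217,2):
    r=t[v,335:362].max(1).astype(float);w=np.clip((r-70)/80,0,1)*(np.abs(np.arange(335,362)-348)<6);print(v,round(float((w*np.arange(335,362)).sum()/w.sum()),2),end=" ")
rr=[]
for v in range(203,222,2):
    w=np.clip((t[v,340:354].max(1)-75.)/90,0,1);
    if w.sum()>3: rr.append((float((w*np.arange(340,354)).sum()/w.sum()),v))
P=ray("top",rr,.15)[:,:2];c=np.polyfit(P[:,0],P[:,1],1);print("\nstrip ang",np.degrees(np.arctan(c[0])),len(rr))
P0=P[:,0].mean();print("axis offset at home C",np.polyval(c,.4717))
```

```text
strip (-3.8, [[0.4752, -0.0362, 0.15], [0.5192, -0.0392, 0.15]])
foot (-5.5, [[0.4544, 0.121, 0.034], [0.5433, 0.1124, 0.034]]) (-94.0, [[0.4544, 0.121, 0.034], [0.4469, 0.0149, 0.034]]) (-95.6, [[0.5433, 0.1124, 0.034], [0.5331, 0.0089, 0.034]])
plate top (-4.6, [[0.4453, 0.0131, 0.158], [0.5305, 0.0062, 0.158]]) deck back edge (-95.3, [[0.4324, 0.2255, 0.03], [0.4113, -0.0024, 0.03]])
202 348.02 204 348.01 206 347.63 208 347.57 210 347.26 212 347.21 214 347.12 216 347.42 
strip ang -1.0008545513418161 7
axis offset at home C -0.03646511701790761
```

Run:
```python
from h import *
t=cv2.imread("pics/top10.png")
for v in(206,212,214,216,218,220):print(v,t[v,326:337].tolist())
C=np.array([.4717,-.0364]);y=np.radians(-5.3);ey=np.array([-np.sin(y),np.cos(y)])
print(px("top",[[*(C+.046*ey),.15],[*(C-.046*ey),.15],[*(C+.046*ey),.158]]))
```

```text
206 [[136, 96, 71], [135, 96, 71], [128, 91, 69], [79, 64, 60], [69, 60, 59], [86, 69, 64], [130, 111, 111], [125, 159, 185], [122, 162, 189], [113, 151, 178], [99, 133, 158]]
212 [[135, 95, 70], [135, 95, 71], [132, 101, 87], [117, 122, 129], [87, 86, 88], [99, 76, 65], [88, 72, 62], [57, 59, 62], [51, 56, 61], [51, 56, 61], [52, 57, 62]]
214 [[135, 95, 70], [134, 95, 71], [131, 103, 91], [115, 129, 140], [85, 78, 79], [111, 81, 66], [85, 70, 64], [57, 59, 62], [53, 58, 62], [52, 58, 62], [52, 57, 61]]
216 [[134, 94, 69], [134, 95, 70], [128, 96, 78], [100, 105, 105], [82, 71, 68], [110, 80, 65], [75, 66, 63], [55, 58, 62], [52, 57, 62], [52, 56, 62], [52, 58, 62]]
218 [[135, 95, 70], [129, 91, 68], [83, 65, 58], [71, 62, 59], [84, 66, 60], [123, 87, 67], [74, 64, 62], [54, 57, 62], [52, 57, 61], [52, 56, 61], [52, 57, 61]]
220 [[135, 95, 69], [124, 88, 66], [78, 62, 57], [70, 59, 56], [88, 67, 58], [122, 88, 66], [66, 60, 60], [52, 57, 61], [51, 56, 61], [52, 57, 61], [52, 57, 62]]
[[331.73631752 216.10201937]
 [362.88198095 218.50293122]
 [331.96892303 215.95130064]]
```

The plate's top edge at about u=332 runs straight into the lid's dark edge with no gap. The bookend is square at about -5°, the same as the display, the strip sits at about -5°, and the arm is clear, so I'm handing in.

```bash
python3 -c "
from rig import *
print(close_job())"
```

```text
the job is handed in; nothing more can be done
None
```

I handed the job in at about 23.5 s: the green canister is home in its corner with its label facing front to within about 2°, and the blue bookend is snug and square against it; the largest force I read was 17 N, below the 25 N that dents the tin.

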